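# Pull the dust cabinet's sash down with the hook pole

## Robot

A 6-joint arm with a two-finger parallel gripper is mounted at the origin on a cart in front of the work surface, level with it; the furniture and walls round the work are solid. World frame = base frame: x ahead of the robot, y to its left, z up, the work surface at z = 0. Lengths are in m, angles in rad, forces in N, time in s.
With the tool pointing down it reaches from about 0.375 to 0.9 m from the base axis. Payload 3.1 kg.
Tool frame: the origin (TCP) lies at the very end of the fingers, on their centre line; the grasp point (between the pads) lies 19 mm behind it; z points along the fingers, y is the line along which they close (so a half turn about z gives the same grasp; the last joint's range is limited). The gripper opens to 87 mm and grips with 3 to 60 N. Pads are 19 mm wide; open, the fingers measure 117 mm over their backs; the gripper's body (75 mm by 190 mm) begins 51 mm behind the grasp point.
Start: joints at [-1.458, 0.527, 1.433, -0, 1.181, -0.178], TCP at [0.18, -0.599, 0.223] pointing down, gripper open.
Joint ranges: [-3.08, 3.08], [-0.75, 2.2], [0.22, 2.44], [-1.43, 4.57], [0, 2.65], [-2.85, 2.85]. Speed limits (rad/s): [2.79, 2.79, 3.14, 3.14, 3.14, 3.14].

## Interface

Orientations are given as a unit quaternion [x, y, z, w].
In Python, from rig import bot gives the robot as it stands. The module is installed in compiled form; this text tells all that it offers.
- The arm moves only by the tool carry_out, never from a script. Its argument "increments" is a list of rows, each an object with "translation": the shift along the world's x, y, z as a fraction of full scale, a list of three; "rotation": the turn, a rotation vector about the world's x, y, z as a fraction of full scale, a list of three. A call has 1 to 12 rows; each row is the pose to reach, as a shift and turn from the pose commanded when the call began; what a row does not reach only later rows make up. Full scale, the value 1, is 0.12 m for a shift and 45 degrees for a turn. A row lasts 1/12 s, in which the tool goes at most 41.7 mm and 7.16 degrees, less where a joint would pass 70% of its speed; a pose out of reach is approached as far as the arm can. A call with a number of a shift or a turn outside -1 to 1 is refused whole. A call with a gripper value outside its range is refused whole. "fingers" is the finger opening in mm, from 0 to 87, set as the call begins (left out, the last holds). The fingers move at their own pace and stop on an object; the grip force is fixed at half the most. Time passes only in rows, so rows that repeat a pose let the fingers close. It gives the time, the measured TCP pose, the force, the opening and the grip force at its end, in the units of the state.
- bot.get_state(): the state, without advancing time (a new reading comes with each control period).
- bot.read_camera(name): name is "scene" or "side" or "wrist"; returns a dict with "image" (400x640x3 uint8, red, green, blue), "depth" (400x640 float32, m along the optical axis (not along the pixel's ray), 0 where there is no reading), "vertical_fov" (degrees; the focal length in pixels is half the picture's height over the tangent of half this angle, whatever the lens; pixels are square), "cx", "cy" (the principal point, pixels), "xyz" and "orientation" of the camera in the world. Camera axes: x right, y down, z forward; pixel columns grow to the right and rows downward; lengths in m; the calibration is good to about 2 mm. The wrist camera is an equidistant fisheye: a pixel r from the principal point sees the ray r / f radians off the axis. A picture is of the moment at which its call begins.
- bot.finish_job(): hands the job in; it is judged then, once.
Trained networks look in the newest picture that a camera, given by its name, has taken for a name from the list of things; names that differ only in an ending like _2 or _b are one class to them, and where a whole thing is asked for, a point or a joint stands for the part that bears it (a point fixed in the world has none). Each returns a list of dicts, best first, with "confidence" (0 to 1); they miss things now and then, are a little off and sometimes report something else, mostly with a low value. They report only what shows in the picture. A call takes as long as a camera call.
- bot.outline_of(target, camera): "mask" (400x640 bool, what is visible of it) and "extent" ([left, top, width, height] in pixels, round what is visible of it).
- bot.pinpoint(target, camera): "location" ([column, row] in pixels: a listed point, or the origin of a listed thing).
The state is a dict: "clock": time; "joint_pos": joint angles; "joint_vel": joint speeds; "joint_torque": joint torques, N m; "position": TCP position; "tool_rot": TCP orientation; "wrist_force": force on the tool from outside, world axes, zero at the start; "moment": the same for the moment, N m; "opening": finger opening in m; "gripper_force": force on a finger pad.
Only numpy, scipy, OpenCV 4.12 (cv2) and the standard library are available. Lean on these libraries where they do the work, as an engineer would, in place of code of your own. Each camera call takes 0.05 s, during which the arm holds its last target. There are 200 camera calls.

## Task

Take the hook pole from its cradle, bring its hook in beneath the white lamp bar and hook it into the eye on the yellow sash of the green dust cabinet. Draw the sash fully down with the hook so that the plane inside is shut in, then unhook and lay the pole back in its cradle, in both saddles, as it lay before. Never touch the sash with the gripper or arm, and leave the plane and the other things on the bench where they are.

Things in the scene. Friction and masses are not known exactly. Their poses are not given: they have to be found in the camera images.
- hook_pole: Loose pole, 0.16 kg: square light-wood grip 120 long, 20 x 20, red end cap, brass ferrule, then a dark steel rod 10 thick with a hook at its end. Origin: middle of the wooden grip, on the pole's axis, 60 above the bench in the cradle. +x along the pole to the hook, +z up in the cradle. Fingers find room on the grip from x = -25 to 50; it balances about 40 ahead of the origin
- elbow (a point): Elbow of the hook, at (170, 0, 0) in the pole's frame, where the straight rod ends. From it an 8 thick bar goes 24 along (0.79, 0, -0.61) to the bend at (189, 0, -15). With the pole rising 38 degrees (0.66 rad) toward the hook this bar is level and the prong after it points straight down; so it fits the eye, the bar resting on the ring's near side
- hook_tip (a point): Centre of the prong's round end (radius 4), at (173, 0, -35) in the pole's frame; the prong is 26 long, 8 thick, and runs back from the bend along (-0.61, 0, -0.79)
- cradle: Fixed wooden cradle, base 200 x 90 x 12. Origin: underside centre, on the bench; +x is where the hook points. Saddle at x = -88 holds the grip (seat 50 high, slot 23 wide), saddle at x = 85 the rod (seat 55 high, slot 15 wide); flared cheeks rise to about 77. The laid pole has its origin at about (-40, 0, 60), level, prong downward
- dust_cabinet: Fixed green cabinet 90 deep (x), 200 wide (y), 350 high; origin underside centre, front to its own -x. A white lamp bar, 16 thick, runs along y at x = -198, height 315, on side arms at y = +-104 running back to the cabinet at that height: the pole must pass beneath the bar. The blue vice (165 high) and the jig's red lever (155 high) stand before the cabinet; keep hand and pole clear of them
- eye (a point): Centre of the steel eye (horizontal ring) fixed to the sash, near its top: hole 30 across with a vertical axis, ring bar 6 thick, outer diameter 42, centre 31 in front of the sash face (toward the cabinet's -x) and 110 behind the lamp bar. It moves down with the sash; its axes are parallel to the cabinet's
- sash (a joint): Travel of the yellow sash, m: 0 fully raised (eye 305 above the bench), 0.10 fully down at its stop (eye 205). It starts at 0 to 0.02. It stays where it is left; pulling it down takes 1 to 3 N, lifting it about 9 N
- block_plane: Hand plane, 48 x 165 x 66, loose on the cabinet floor behind the opening under the sash; not to be touched
- tape_measure: Yellow tape measure, 37 x 91 x 66, bystander; origin at its underside centre
- sanding_block: Wooden sanding block, 64 x 111 x 30, bystander; origin at its underside centre
- nail_jar: Glass jar, 66 across, 88 high, bystander; origin at its underside centre
- adjustable_wrench: Steel wrench, 49 x 190 x 12, lying on the bench, bystander

How it is judged:
On the way, in this order (a step that is already met when the one before it is completed fails the run):
1. the hook's prong is in the eye while the sash is still up (horizontal distance between hook_tip and eye below 0.017 m and z of hook_tip in the frame of eye between -0.035 and -0.005 m and value of joint sash below 0.05 m), for 0.1 s.
2. the sash is fully down, with the hook still in the eye (value of joint sash above 0.095 m and horizontal distance between hook_tip and eye below 0.02 m and z of hook_tip in the frame of eye below 0 m), for 0.1 s.
At the end, for the whole second after the job is handed in: The sash is within 6 mm of its lower stop. The pole lies at rest in both saddles of the cradle, hook pointing along the cradle's +x and prong down: its origin within 20 mm along and 8 mm across of where it lay, within 6 to 7 mm of its height, and upright within 0.15 rad (value of joint sash above 0.094 m and x of hook_pole in the frame of cradle between -0.06 and -0.02 m and y of hook_pole in the frame of cradle between -0.008 and 0.008 m and z of hook_pole in the frame of cradle between 0.053 and 0.066 m and angle between hook_pole's own z axis and vertical below 0.15 rad and x of hook_tip in the frame of cradle above 0.1 m and linear speed of hook_pole below 0.02 m/s); the robot touches nothing.
It fails at once if the gripper or arm touches the sash (contact force between any of the fingers, the arm and sash above 1 N).
It fails at once if the plane is moved more than 15 mm (distance of block_plane from where it was at the start of the episode above 0.015 m).
It fails at once if a bystander is moved more than 20 mm (distance of any of tape_measure, sanding_block, nail_jar, adjustable_wrench from where it was at the start of the episode above 0.02 m).
It also fails if it takes over 72 s, if anything falls off the work surface, if the arm or the gripper's body presses on something with over 40 N, if the wrist force passes 120 N, or if a joint passes its speed limit or range.

## Working session

There is one attempt and no reset: what is moved stays moved. The work goes in short steps, Python scripts to look and compute and a tool call to move; the robot and the scene stay as the last step left them, time stands still between calls to the robot, and variables do not carry over. Pictures are saved under pics/ and viewed, at most 10 in all, crops included, and the job is handed in when it is done.

Besides the shell and the picture viewer there is one more tool, called in YAML: its name, and indented under it one key for each argument. carry_out: Moves the arm, as the interface text tells. Its arguments: {"type":"object","properties":{"increments":{"type":"array"},"fingers":{"type":"number"}},"required":["increments"]}

```bash
mkdir -p pics
cat > h.py <<'E'
import numpy as np, cv2
from rig import bot
from scipy.spatial.transform import Rotation as R
def cam(n):
    c=bot.read_camera(n); c['f']=200/np.tan(np.radians(c['vertical_fov'])/2); c['n']=n
    c['R']=R.from_quat(c['orientation']).as_matrix(); return c
def pts(c,m=None):
    if m is None: m=np.ones((400,640),bool)
    v,u=np.nonzero(m&(c['depth']>0)); d=c['depth'][v,u]
    x=(u-c['cx'])/c['f'];y=(v-c['cy'])/c['f']
    if c['n']=='wrist':
        r=np.hypot(x,y)+1e-9; s=np.tan(r)/r; x=x*s;y=y*s
    return np.c_[x*d,y*d,d]@c['R'].T+c['xyz']
def at(c,p,w=2):
    m=np.zeros((400,640),bool);u,v=map(int,np.round(p));m[max(v-w,0):v+w+1,max(u-w,0):u+w+1]=1
    q=pts(c,m);return np.round(np.median(q,0),3) if len(q) else None
def save(c,n): cv2.imwrite('pics/'+n,c['image'][:,:,::-1])
E
cat > a.py <<'E'
from h import *
for n in ('scene','side'):
    c=cam(n); save(c,n+'0.png'); print(n,c['xyz'],c['f'])
    for t in ['hook_pole','elbow','hook_tip','cradle','dust_cabinet','eye','nail_jar','tape_measure','sanding_block','adjustable_wrench','block_plane']:
        for r in bot.pinpoint(t,n)[:1]: print(t,round(r['confidence'],2),np.round(r['location']),at(c,r['location']))
    for t in ['hook_pole','cradle','dust_cabinet','sash']:
        for r in bot.outline_of(t,n)[:1]:
            q=pts(c,r['mask']); print(t,round(r['confidence'],2),np.round(np.percentile(q,[2,50,98],axis=0),3).tolist())
E
python3 a.py
```

```text
scene [-0.05383618  0.31243285  1.45610858] 464.9867310617152
hook_pole 0.8 [234. 266.] [0.572 0.127 0.07 ]
elbow 0.68 [193. 243.] [0.732 0.18  0.057]
hook_tip 0.61 [193. 246.] [0.73  0.187 0.058]
cradle 0.8 [228. 267.] [0.592 0.141 0.051]
eye 0.93 [324. 147.] [ 0.643 -0.31   0.251]
tape_measure 0.55 [379. 164.] [ 0.574 -0.529  0.037]
sanding_block 0.92 [271. 229.] [ 0.621 -0.056  0.028]
block_plane 0.4 [308. 174.] [ 0.562 -0.179  0.317]
hook_pole 0.65 [[0.514, 0.101, 0.038], [0.592, 0.135, 0.067], [0.74, 0.192, 0.075]]
cradle 0.61 [[0.513, 0.078, -0.002], [0.613, 0.15, 0.012], [0.704, 0.206, 0.071]]
dust_cabinet 0.72 [[0.499, -0.385, 0.011], [0.658, -0.263, 0.305], [0.743, -0.178, 0.353]]
sash 0.63 [[0.606, -0.368, 0.13], [0.644, -0.286, 0.242], [0.654, -0.206, 0.312]]
side [-0.48668621  0.09353766  0.85070973] 432.9941910712577
hook_pole 0.65 [213. 256.] [0.572 0.132 0.064]
elbow 0.63 [194. 230.] [0.73  0.186 0.057]
hook_tip 0.53 [196. 237.] [0.687 0.179 0.056]
cradle 0.9 [211. 264.] [0.602 0.142 0.009]
dust_cabinet 0.9 [336. 233.] [ 0.658 -0.273  0.015]
nail_jar 0.93 [448. 254.] [ 0.454 -0.579  0.018]
tape_measure 0.86 [424. 238.] [ 0.556 -0.547  0.017]
adjustable_wrench 0.9 [350. 307.] [ 0.321 -0.212  0.007]
block_plane 0.69 [338. 219.] [ 0.678 -0.284  0.056]
hook_pole 0.76 [[0.509, 0.095, 0.042], [0.57, 0.126, 0.065], [0.718, 0.183, 0.07]]
cradle 0.58 [[0.51, 0.087, -0.0], [0.604, 0.151, 0.01], [0.699, 0.204, 0.069]]
dust_cabinet 0.67 [[0.495, -0.39, 0.002], [0.644, -0.355, 0.152], [0.742, -0.252, 0.32]]
```

View pics/scene0.png

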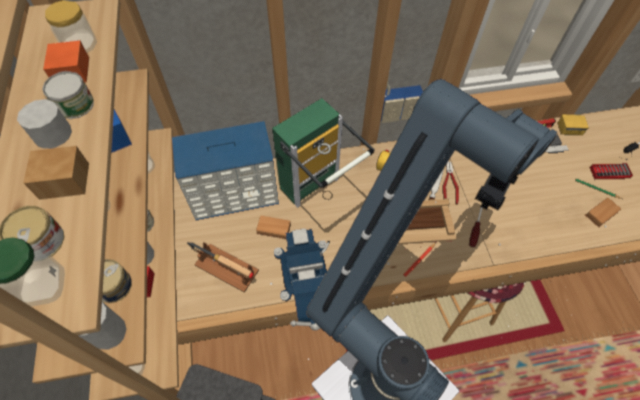

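View pics/side0.png

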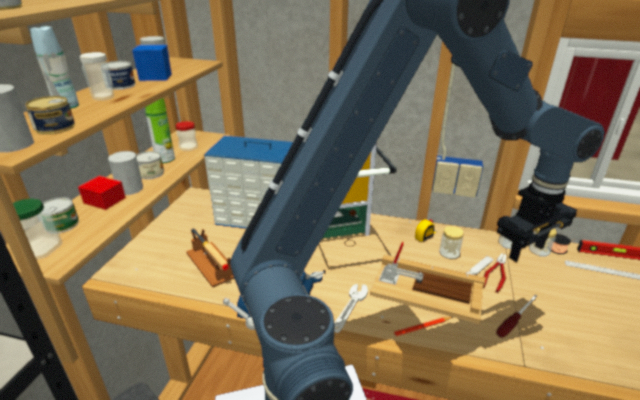

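The scene view shows the cradle with the pole at (228,267), hook end at (193,245), and the cabinet at (310,150) with the eye at (324,147). The lamp bar is at (347,167) and the vice at (305,270). In the side view the arm hides part of the cabinet and the vice.

```bash
cat > b.py <<'E'
from h import *
def line(q):
    m=np.median(q,0);q=q[np.linalg.norm(q-m,axis=1)<.3];m=q.mean(0);return m,np.linalg.svd(q-m,full_matrices=False)[2]
for n in ('scene','side'):
    c=cam(n); hsv=cv2.cvtColor(c['image'],cv2.COLOR_RGB2HSV).astype(int); H,S,V=hsv[...,0],hsv[...,1],hsv[...,2]
    P=np.full((400,640,3),np.nan); ok=c['depth']>0; P[ok]=pts(c,ok)
    def rep(name,m):
        q=P[m]; q=q[~np.isnan(q).any(1)]
        if len(q)<8: print(n,name,len(q));return
        m,v=line(q);print(n,name,len(q),m.round(3),v[0].round(3),v[-1].round(3),np.percentile(q,[2,98],axis=0).round(3).tolist())
    X,Y,Z=P[...,0],P[...,1],P[...,2]
    box=(X>.35)&(X<.85)&(Y>-.55)&(Y<0)
    rep('bar',box&(S<50)&(V>190)&(Z>.28)&(Z<.34))
    rep('yellow',box&(H>18)&(H<32)&(S>120)&(Z>.1))
    rep('greentop',box&(H>50)&(H<95)&(S>60)&(Z>.34))
    rep('green',box&(H>50)&(H<95)&(S>60)&(Z>.03)&(Z<.3))
    rep('blue vice',(X>.3)&(X<.6)&(Y>-.25)&(Y<.05)&(H>95)&(H<125)&(S>60)&(Z>.02)&(Z<.2))
    rep('red',(X>.3)&(X<.7)&(Y>-.6)&(Y<-.15)&((H<8)|(H>172))&(S>150)&(Z>.02)&(Z<.2))
    rep('wood',(X>.45)&(X<.8)&(Y>.07)&(Y<.24)&(Z>.057)&(Z<.073)&(H<22)&(H>14))
    rep('rod',(X>.45)&(X<.8)&(Y>.07)&(Y<.24)&(Z>.055)&(Z<.073)&(S<70)&(V<150))
    cr=c['image'][100:330,170:490]; cv2.imwrite('pics/%s_c.png'%n,cv2.resize(cr,None,fx=2.4,fy=2.4,interpolation=2)[...,::-1])
E
python3 b.py; python3 -c "
from h import *
print(bot.get_state())"
```

```text
scene bar 191 [ 0.503 -0.284  0.321] [-0.018 -1.    -0.003] [ 0.233 -0.007  0.972] [[0.496, -0.361, 0.316], [0.51, -0.207, 0.327]]
scene yellow 971 [ 0.646 -0.286  0.241] [0.018 0.09  0.996] [-1.    -0.002  0.018] [[0.641, -0.366, 0.148], [0.659, -0.208, 0.312]]
scene greentop 1479 [ 0.699 -0.281  0.349] [-0.016 -1.     0.002] [-0.005  0.002  1.   ] [[0.656, -0.379, 0.343], [0.744, -0.187, 0.354]]
scene green 642 [ 0.695 -0.202  0.156] [-0.102 -0.329 -0.939] [-0.973  0.229  0.026] [[0.658, -0.377, 0.031], [0.737, -0.183, 0.291]]
scene blue vice 1568 [ 0.405 -0.022  0.132] [-0.811  0.421  0.406] [-0.575 -0.699 -0.425] [[0.311, -0.112, 0.021], [0.513, 0.046, 0.167]]
scene red 0
scene wood 267 [0.602 0.138 0.067] [-0.934 -0.356  0.023] [ 0.02  -0.116 -0.993] [[0.525, 0.104, 0.06], [0.73, 0.187, 0.073]]
scene rod 67 [0.695 0.174 0.063] [-0.928 -0.372  0.02 ] [-0.343  0.833 -0.434] [[0.651, 0.156, 0.058], [0.736, 0.192, 0.07]]
side bar 128 [ 0.499 -0.323  0.317] [-0.017 -1.     0.011] [-0.441  0.018  0.897] [[0.494, -0.364, 0.312], [0.508, -0.283, 0.322]]
side yellow 518 [ 0.644 -0.339  0
[... 788 characters left out ...]
 array([-1.45747317e+00,  5.27494396e-01,  1.43269293e+00,  1.22290556e-05,
        1.18136871e+00, -1.78503517e-01]), 'joint_vel': array([ 7.14221492e-04, -1.21125383e-03,  4.30519152e-04,  5.18390029e-04,
       -4.16550247e-05,  4.08040702e-04]), 'joint_torque': array([-2.16271546e-03, -4.40008271e+01, -1.76979858e+01,  6.32057944e-02,
        5.05304919e-02, -1.42137779e-05]), 'position': array([ 0.17984234, -0.59855753,  0.2225541 ]), 'tool_rot': array([9.89373860e-01, 1.45393823e-01, 5.05722534e-06, 1.84816731e-05]), 'wrist_force': array([-0.33100752, -0.596339  , -0.50833988]), 'moment': array([0.00374443, 0.0048189 , 0.04487867]), 'gripper_force': 0.0, 'opening': 0.08724285702583816}
```

View pics/scene_c.png

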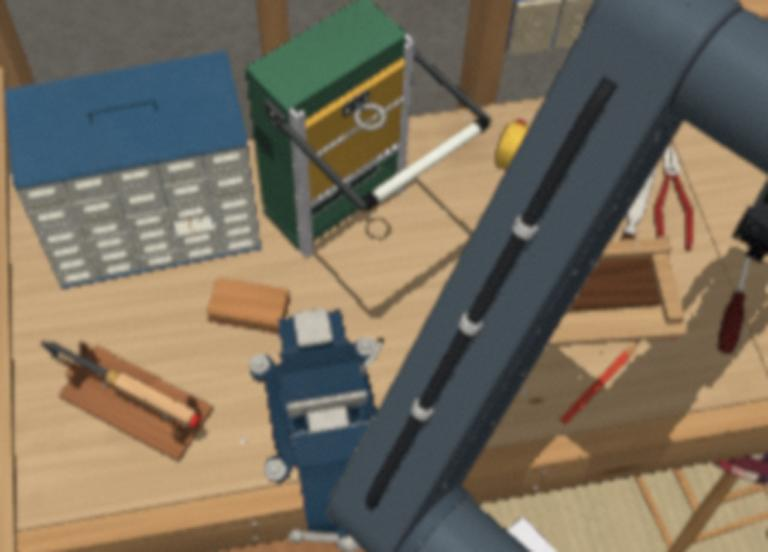

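The crop shows the eye at (370,116) on the raised sash and the lamp bar running from (372,200) to (487,122). The vice is at (325,390), and the pole in its cradle at (140,400) with its hook to the left. I'm moving to above the cradle.

carry_out:
  increments:
    - {"translation": [0, 0.1, 0.35], "rotation": [0, 0, 0]}
    - {"translation": [0.1, 0.3, 0.7], "rotation": [0, 0, 0]}
    - {"translation": [0.3, 0.6, 1], "rotation": [0, 0, 0]}
    - {"translation": [0.48, 0.87, 1], "rotation": [0, 0, 0]}
    - {"translation": [0.48, 0.87, 1], "rotation": [0, 0, 0]}

```text
clock: 2.12
position: [0.2395, -0.4916, 0.3457]
tool_rot: [0.989, 0.146, 0.001, 0.002]
wrist_force: [-0.5, 0.0, -0.3]
opening: 0.0872
gripper_force: 0.0
```

carry_out:
  increments:
    - {"translation": [0.16, 0.29, 0], "rotation": [0, 0, 0]}
    - {"translation": [0.32, 0.58, 0], "rotation": [0, 0, 0]}
    - {"translation": [0.48, 0.87, 0], "rotation": [0, 0, 0]}

```text
clock: 2.37
position: [0.2953, -0.3883, 0.3422]
tool_rot: [0.989, 0.145, -0.0, -0.0]
wrist_force: [1.0, 0.1, -0.1]
opening: 0.0869
gripper_force: 0.0
```

carry_out:
  increments:
    - {"translation": [0.16, 0.29, 0], "rotation": [0, 0, 0]}
    - {"translation": [0.32, 0.58, 0], "rotation": [0, 0, 0]}
    - {"translation": [0.48, 0.87, 0], "rotation": [0, 0, 0]}

```text
clock: 2.62
position: [0.3529, -0.2836, 0.3422]
tool_rot: [0.989, 0.145, -0.0, -0.0]
wrist_force: [0.8, -1.0, 0.0]
opening: 0.0869
gripper_force: 0.0
```

carry_out:
  increments:
    - {"translation": [0.16, 0.29, 0], "rotation": [0, 0, 0]}
    - {"translation": [0.32, 0.58, 0], "rotation": [0, 0, 0]}
    - {"translation": [0.48, 0.87, 0], "rotation": [0, 0, 0]}

```text
clock: 2.87
position: [0.4105, -0.1792, 0.3422]
tool_rot: [0.989, 0.145, -0.0, -0.0]
wrist_force: [0.3, -0.6, -0.0]
opening: 0.087
gripper_force: 0.0
```

carry_out:
  increments:
    - {"translation": [0.16, 0.29, 0], "rotation": [0, 0, 0]}
    - {"translation": [0.32, 0.58, 0], "rotation": [0, 0, 0]}
    - {"translation": [0.48, 0.87, 0], "rotation": [0, 0, 0]}

```text
clock: 3.12
position: [0.4682, -0.0747, 0.3422]
tool_rot: [0.989, 0.145, -0.0, 0.0]
wrist_force: [0.7, -0.8, 0.5]
opening: 0.0871
gripper_force: 0.0
```

carry_out:
  increments:
    - {"translation": [0.16, 0.29, 0], "rotation": [0, 0, 0]}
    - {"translation": [0.32, 0.58, 0], "rotation": [0, 0, 0]}
    - {"translation": [0.48, 0.87, 0], "rotation": [0, 0, 0]}

```text
clock: 3.37
position: [0.5259, 0.0297, 0.3421]
tool_rot: [0.989, 0.146, -0.0, 0.0]
wrist_force: [1.1, -1.0, 0.3]
opening: 0.0871
gripper_force: 0.0
```

carry_out:
  increments:
    - {"translation": [0.16, 0.29, 0], "rotation": [0, 0, 0.03]}
    - {"translation": [0.32, 0.58, -0.2], "rotation": [0, 0, 0.06]}
    - {"translation": [0.45, 0.8, -0.5], "rotation": [0, 0, 0.09]}
    - {"translation": [0.48, 0.87, -0.8], "rotation": [0, 0, 0.09]}
    - {"translation": [0.48, 0.87, -0.8], "rotation": [0, 0, 0.09]}
    - {"translation": [0.48, 0.87, -0.8], "rotation": [0, 0, 0.09]}

```text
clock: 3.87
position: [0.5808, 0.1327, 0.243]
tool_rot: [0.983, 0.181, -0.004, -0.0]
wrist_force: [0.8, -0.2, -0.1]
opening: 0.0868
gripper_force: 0.0
```

```bash
cat > c.py <<'E'
from h import *
c=cam('wrist'); print(c['xyz'],c['R'][:,2]); big=c['image']; save(c,'wrist1.png')
for t in ['hook_pole','elbow','hook_tip','cradle']:
    for r in bot.pinpoint(t,'wrist')[:1]: print(t,round(r['confidence'],2),np.round(r['location']),at(c,r['location'],1))
q=pts(c); k=(q[:,2]>.064)&(q[:,2]<.0735)&(abs(q[:,0]-.58)<.08)&(abs(q[:,1]-.13)<.06); q=q[k]
# grip top: bin along pole
u=np.array([.934,.357]);n=np.array([-.357,.934]);o=np.array([.572,.128])
s=(q[:,:2]-o)@u;t=(q[:,:2]-o)@n
for a in np.arange(-.06,.08,.01):
    m=(s>a)&(s<a+.01)&(abs(t)<.03)
    if m.sum()>5: print(round(a+.005,3),m.sum(),np.percentile(t[m],[3,50,97]).round(4),np.median(q[m,2]).round(4))
print(bot.get_state()['position'])
E
python3 c.py; sed -i "s/^for n in ('scene','side'):/for n in ('scene','side'):/; s/(Y<.05)/(Y<.12)/" b.py; python3 b.py
python3 - <<'E'
from h import *
for n in ('scene','side'):
    c=cam(n)
    for r in bot.pinpoint('eye',n)[:1]: print(n,r['confidence'],r['location'],at(c,r['location'],9))
    q=pts(c); m=(abs(q[:,0]-.611)<.035)&(abs(q[:,1]+.28)<.04)&(q[:,2]>.26)&(q[:,2]<.33)&(q[:,0]<.635); q=q[m]
    print(len(q), np.percentile(q,[5,50,95],axis=0).round(4).tolist())
    q=pts(c); m=(q[:,0]>.34)&(q[:,0]<.6)&(q[:,1]<-.07)&(q[:,1]>-.45)&(q[:,2]>.09)&(q[:,2]<.2)
    q=q[m]; cells,i=np.unique((q[:,:2]/.02).round().astype(int),axis=0,return_inverse=True)
    print([(round(a*.02,2),round(b*.02,2),round(q[i.ravel()==j,2].max(),3)) for j,(a,b) in enumerate(cells)])
E
```

```text
[0.64768831 0.15701961 0.40602613] [-0.2465727  -0.09167633 -0.96477839]
hook_pole 0.74 [327. 187.] [0.58  0.126 0.072]
elbow 0.57 [573. 201.] [ 0.69  -0.187  0.097]
hook_tip 0.77 [324.  43.] [0.728 0.186 0.066]
-0.055 109 [-0.0133 -0.004   0.0042] 0.0706
-0.045 244 [-0.0269 -0.005   0.0199] 0.0713
-0.035 202 [-0.0258 -0.005   0.0179] 0.0712
-0.025 150 [-0.0141 -0.0039  0.0064] 0.071
-0.015 168 [-0.014  -0.0038  0.0063] 0.0713
-0.005 160 [-0.0139 -0.0038  0.0063] 0.071
0.005 164 [-0.0138 -0.0038  0.0062] 0.0711
0.015 171 [-0.0137 -0.0038  0.0062] 0.0711
0.025 170 [-0.0136 -0.0037  0.0061] 0.0711
0.035 168 [-0.0136 -0.0037  0.0061] 0.0713
0.045 171 [-0.0135 -0.0037  0.006 ] 0.071
0.055 188 [-0.0135 -0.0037  0.006 ] 0.0712
0.065 143 [-0.0121 -0.0037  0.0038] 0.0698
0.075 122 [-0.0114 -0.0037  0.0038] 0.0691
0.085 75 [-0.0082 -0.0038  0.0006] 0.0655
[0.58423106 0.13115389 0.24910705]
scene bar 177 [ 0.503 -0.286  0.321] [-0.018 -1.    -0.002] [ 0.354 -0.009  0.935] [[0.496, -0.361, 0.316], [0.51, -0.207, 0.326]]
scene yellow 950 [ 0.646 -0.288  0.244] [-0.015 -0.285 -0.958] [-1.    -0.0
[... 3466 characters left out ...]
at64(0.121)), (np.float64(0.46), np.float64(-0.1), np.float64(0.143)), (np.float64(0.46), np.float64(-0.08), np.float64(0.144)), (np.float64(0.48), np.float64(-0.14), np.float64(0.119)), (np.float64(0.48), np.float64(-0.12), np.float64(0.124)), (np.float64(0.48), np.float64(-0.1), np.float64(0.145)), (np.float64(0.48), np.float64(-0.08), np.float64(0.146)), (np.float64(0.5), np.float64(-0.14), np.float64(0.12)), (np.float64(0.5), np.float64(-0.12), np.float64(0.141)), (np.float64(0.5), np.float64(-0.1), np.float64(0.145)), (np.float64(0.5), np.float64(-0.08), np.float64(0.145)), (np.float64(0.52), np.float64(-0.1), np.float64(0.141)), (np.float64(0.52), np.float64(-0.08), np.float64(0.145))]
```

View pics/side_c.png

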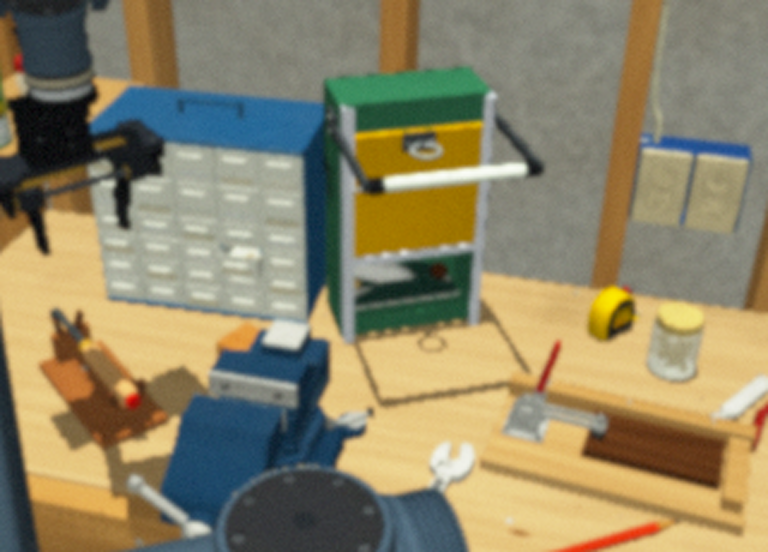

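The side crop shows the eye at (425,148) above the bar's far side. The lever tip is at (555,345) and the jaw end of the vice at (285,335). The wrist fit puts the pole axis through (0.575, 0.125) at yaw 20.9°. I'm lowering onto the grip.

carry_out:
  increments:
    - {"translation": [0.01, -0.01, -0.3], "rotation": [0, 0, 0]}
    - {"translation": [0.02, -0.02, -0.6], "rotation": [0, 0, 0]}
    - {"translation": [0.02, -0.02, -0.9], "rotation": [0, 0, 0]}
    - {"translation": [0.02, -0.02, -1], "rotation": [0, 0, 0]}

```text
clock: 4.75
position: [0.582, 0.1295, 0.1219]
tool_rot: [0.984, 0.18, -0.004, -0.001]
wrist_force: [-0.8, -0.2, -0.6]
opening: 0.0869
gripper_force: 0.0
```

carry_out:
  increments:
    - {"translation": [0, 0, -0.25], "rotation": [0, 0, 0]}
    - {"translation": [0, 0, -0.5], "rotation": [0, 0, 0]}
    - {"translation": [0, 0, -0.7], "rotation": [0, 0, 0]}
    - {"translation": [0, 0, -0.73], "rotation": [0, 0, 0]}
    - {"translation": [0, 0, -0.73], "rotation": [0, 0, 0]}

```text
clock: 5.17
position: [0.5842, 0.1297, 0.0375]
tool_rot: [0.984, 0.18, -0.002, -0.0]
wrist_force: [-0.1, -0.4, 0.8]
opening: 0.0869
gripper_force: 0.0
```

carry_out:
  increments:
    - {"translation": [0, 0, 0], "rotation": [0, 0, 0]}
    - {"translation": [0, 0, 0], "rotation": [0, 0, 0]}
    - {"translation": [0, 0, 0], "rotation": [0, 0, 0]}
    - {"translation": [0, 0, 0], "rotation": [0, 0, 0]}
    - {"translation": [0, 0, 0], "rotation": [0, 0, 0]}
    - {"translation": [0, 0, 0], "rotation": [0, 0, 0]}
    - {"translation": [0, 0, 0], "rotation": [0, 0, 0]}
    - {"translation": [0, 0, 0], "rotation": [0, 0, 0]}
  fingers: 0

```text
clock: 5.83
position: [0.5855, 0.1299, 0.0391]
tool_rot: [0.984, 0.18, 0.0, 0.0]
wrist_force: [0.7, -0.7, -0.8]
opening: 0.0418
gripper_force: 0.0
```

carry_out:
  increments:
    - {"translation": [0, 0, 0], "rotation": [0, 0, 0]}
    - {"translation": [0, 0, 0], "rotation": [0, 0, 0]}
    - {"translation": [0, 0, 0], "rotation": [0, 0, 0]}
    - {"translation": [0, 0, 0], "rotation": [0, 0, 0]}
    - {"translation": [0, 0, 0], "rotation": [0, 0, 0]}
    - {"translation": [0, 0, 0], "rotation": [0, 0, 0]}
    - {"translation": [0, 0, 0], "rotation": [0, 0, 0]}

```text
clock: 6.42
position: [0.5854, 0.1298, 0.0389]
tool_rot: [0.984, 0.18, -0.0, 0.0]
wrist_force: [-0.6, 0.2, -0.4]
opening: 0.0199
gripper_force: 30.0
```

carry_out:
  increments:
    - {"translation": [0, 0, 0.05], "rotation": [0, 0, 0]}
    - {"translation": [0, 0, 0.2], "rotation": [0, 0, 0]}
    - {"translation": [0, 0, 0.4], "rotation": [0, 0, 0]}
    - {"translation": [0, 0, 0.6], "rotation": [0, 0, 0]}
    - {"translation": [0, 0, 0.8], "rotation": [0, 0, 0]}
    - {"translation": [0, 0, 1], "rotation": [0, 0, 0]}
    - {"translation": [0, 0, 1], "rotation": [0, 0, 0]}

```text
clock: 7.0
position: [0.5886, 0.1301, 0.1641]
tool_rot: [0.984, 0.18, 0.005, 0.001]
wrist_force: [1.6, 0.1, -1.9]
opening: 0.0197
gripper_force: 30.0
```

carry_out:
  increments:
    - {"translation": [-0.15, 0, 0.1], "rotation": [0, 0, 0]}
    - {"translation": [-0.4, 0, 0.25], "rotation": [0, 0, 0]}
    - {"translation": [-0.7, 0, 0.38], "rotation": [0, 0, 0]}
    - {"translation": [-1, 0, 0.38], "rotation": [0, 0, 0]}

```text
clock: 7.33
position: [0.4657, 0.1299, 0.2061]
tool_rot: [0.984, 0.18, 0.002, 0.0]
wrist_force: [0.4, -0.5, -1.4]
opening: 0.0201
gripper_force: 30.0
```

carry_out:
  increments:
    - {"translation": [-0.15, 0, 0], "rotation": [0, 0, -0.1]}
    - {"translation": [-0.3, 0, 0], "rotation": [0, 0, -0.23]}
    - {"translation": [-0.45, 0, 0], "rotation": [0, 0, -0.37]}
    - {"translation": [-0.55, 0, 0], "rotation": [0, 0, -0.51]}
    - {"translation": [-0.55, 0, 0], "rotation": [0, 0, -0.63]}
    - {"translation": [-0.55, 0, 0], "rotation": [0, 0, -0.69]}
    - {"translation": [-0.55, 0, 0], "rotation": [0, 0, -0.69]}

```text
clock: 7.92
position: [0.3984, 0.1298, 0.204]
tool_rot: [0.996, -0.09, -0.001, 0.0]
wrist_force: [0.0, -0.0, -1.0]
opening: 0.0197
gripper_force: 30.0
```

carry_out:
  increments:
    - {"translation": [0, -0.2, 0], "rotation": [0, 0, 0]}
    - {"translation": [0, -0.45, 0], "rotation": [0, 0, 0]}
    - {"translation": [0, -0.72, 0], "rotation": [0, 0, 0]}
    - {"translation": [0, -1, 0], "rotation": [0, 0, 0]}

```text
clock: 8.25
position: [0.3989, 0.0091, 0.2041]
tool_rot: [0.996, -0.088, -0.0, -0.0]
wrist_force: [0.3, 0.3, -2.0]
opening: 0.0197
gripper_force: 30.0
```

carry_out:
  increments:
    - {"translation": [0, -0.25, 0], "rotation": [0, 0, 0]}
    - {"translation": [0, -0.5, 0], "rotation": [0, 0, 0]}
    - {"translation": [0, -0.75, 0], "rotation": [0, 0, 0]}
    - {"translation": [0, -1, 0], "rotation": [0, 0, 0]}

```text
clock: 8.58
position: [0.3988, -0.1115, 0.2041]
tool_rot: [0.996, -0.089, -0.0, -0.0]
wrist_force: [0.4, 0.1, -1.4]
opening: 0.0199
gripper_force: 30.0
```

carry_out:
  increments:
    - {"translation": [0, -0.25, 0], "rotation": [0, 0, 0]}
    - {"translation": [0, -0.5, 0], "rotation": [0, 0, 0]}
    - {"translation": [0, -0.75, 0], "rotation": [0, 0, 0]}
    - {"translation": [0, -0.95, 0], "rotation": [0, 0, 0]}
    - {"translation": [0, -1, 0], "rotation": [0, 0, 0]}
    - {"translation": [0, -1, 0], "rotation": [0, 0, 0]}

```text
clock: 9.08
position: [0.3995, -0.2319, 0.2041]
tool_rot: [0.996, -0.091, -0.0, -0.0]
wrist_force: [0.2, -0.3, -1.7]
opening: 0.0196
gripper_force: 30.0
```

```bash
cat > d.py <<'E'
from h import *
import sys
s=bot.get_state(); T=R.from_quat(s['tool_rot']).as_matrix(); p=s['position']; print(p.round(4),s['joint_pos'].round(2),s['opening'],s['wrist_force'].round(1))
# pole frame in tool: x=tool x, y=-tool y, z=-tool z ; TCP at (.0115,0,-.021)
B=np.c_[T[:,0],-T[:,1],-T[:,2]]
g=np.array([.0115,0,-.021])
for n,v in dict(elbow=[.17,0,0],bend=[.189,0,-.015],tip=[.173,0,-.035]).items(): print('pred',n,(p+B@(np.array(v)-g)).round(4))
for n in ('side','scene'):
    c=cam(n); save(c,n+sys.argv[1]+'.png')
    for t in ['elbow','hook_tip','eye']:
        for r in bot.pinpoint(t,n)[:1]:
            print(n,t,round(r['confidence'],2),np.round(r['location'],1))
    for nm,w in dict(elbow=p+B@(np.array([.17,0,0])-g),tip=p+B@(np.array([.173,0,-.035])-g),eye=np.array([.612,-.2845,.296])).items():
        k=(w-c['xyz'])@c['R']; print('  proj',nm,(c['f']*k[0]/k[2]+c['cx']).round(1),(c['f']*k[1]/k[2]+c['cy']).round(1))
E
python3 d.py 2
```

```text
[ 0.3995 -0.2319  0.2041] [-0.77  0.34  1.85 -0.    0.95  0.98] 0.0195832080690742 [ 0.2 -0.3 -1.7]
pred elbow [ 0.5554 -0.2604  0.2251]
pred bend [ 0.574  -0.2639  0.21  ]
pred tip [ 0.5583 -0.261   0.1901]
side eye 0.71 [350.9 160.7]
  proj elbow 344.1 193.8
  proj tip 343.6 203.6
  proj eye 347.0 162.7
scene eye 0.46 [327.1 146.8]
  proj elbow 329.6 177.3
  proj tip 328.8 182.6
  proj eye 324.0 149.0
```

Run:
```python
import cv2,numpy as np
a=cv2.imread('pics/side2.png')[110:260,270:440]; b=cv2.imread('pics/scene2.png')[100:250,250:420]
cv2.imwrite('pics/v2.png',np.hstack([cv2.resize(i,(390,344),interpolation=2) for i in (a,b)]))
```

```text
(no output)
```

View pics/v2.png

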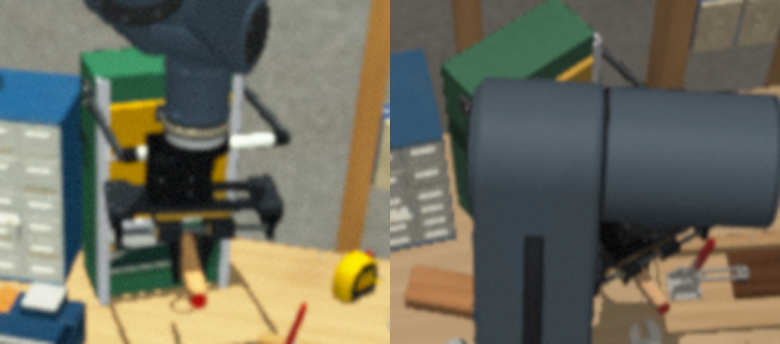

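The side view shows the hand in front of the bar, with the red cap at (197,298). The hook is hidden behind the hand, and both fixed cameras are blocked by the arm. Next I yaw slightly, pitch the pole up with its hook behind the bar, and use the wrist camera.

carry_out:
  increments:
    - {"translation": [0, 0, 0], "rotation": [0, 0, -0.067]}
    - {"translation": [0, 0, 0], "rotation": [0, 0, -0.067]}

```text
clock: 9.65
position: [0.3995, -0.2296, 0.2047]
tool_rot: [0.993, -0.116, 0.0, 0.0]
wrist_force: [-0.4, -1.1, -1.5]
opening: 0.0202
gripper_force: 30.0
```

carry_out:
  increments:
    - {"translation": [0, 0, -0.04], "rotation": [-0.03, -0.13, 0]}
    - {"translation": [0, -0.01, -0.08], "rotation": [-0.06, -0.27, 0]}
    - {"translation": [0.02, -0.02, -0.12], "rotation": [-0.09, -0.41, 0]}
    - {"translation": [0.06, -0.03, -0.17], "rotation": [-0.12, -0.55, 0]}
    - {"translation": [0.12, -0.05, -0.22], "rotation": [-0.15, -0.69, 0]}
    - {"translation": [0.2, -0.07, -0.28], "rotation": [-0.19, -0.83, 0]}
    - {"translation": [0.32, -0.1, -0.33], "rotation": [-0.22, -0.97, 0]}
    - {"translation": [0.32, -0.1, -0.33], "rotation": [-0.22, -0.97, 0]}
    - {"translation": [0.32, -0.1, -0.33], "rotation": [-0.22, -0.97, 0]}

```text
clock: 10.4
position: [0.437, -0.2301, 0.1692]
tool_rot: [0.948, -0.099, 0.301, 0.004]
wrist_force: [0.2, 0.4, -1.9]
opening: 0.0196
gripper_force: 30.0
```

```bash
cat > e.py <<'E'
from h import *
import sys
s=bot.get_state(); T=R.from_quat(s['tool_rot']).as_matrix(); p=s['position']; print(p.round(4),s['joint_pos'].round(2),round(s['opening'],4),s['wrist_force'].round(1),'t',s['clock'])
B=np.c_[T[:,0],-T[:,1],-T[:,2]]; print('pole x',B[:,0].round(3),'y',B[:,1].round(3))
g=np.array([.0115,0,-.021]); W={n:p+B@(np.array(v)-g) for n,v in dict(elbow=[.17,0,0],bend=[.189,0,-.015],hook_tip=[.173,0,-.035]).items()}
for n in W: print('pred',n,W[n].round(4))
W['eye']=np.array([.612,-.2845,.296])
c=cam('wrist'); save(c,'w'+sys.argv[1]+'.png')
for t in W:
    k=(W[t]-c['xyz'])@c['R']; r=np.hypot(k[0],k[1]); a=np.arctan2(r,k[2])*c['f']/r
    print(t,'proj',(k[0]*a+c['cx']).round(1),(k[1]*a+c['cy']).round(1),[(round(x['confidence'],2),np.round(x['location'],1).tolist(),at(c,x['location'],1)) for x in (bot.pinpoint(t,'wrist')[:1] if t!='bend' else [])])
q=pts(c); m=(np.linalg.norm(q-W['elbow'],axis=1)<.06)
print(m.sum())
E
python3 e.py 3
```

```text
[ 0.437  -0.2301  0.1692] [-1.01  0.39  2.24  1.39  0.47 -0.5 ] 0.0196 [ 0.2  0.4 -1.9] t 10.4
pole x [ 0.799 -0.185  0.572] y [0.19  0.98  0.051]
pred elbow [ 0.5517 -0.2579  0.2771]
pred bend [ 0.5754 -0.2624  0.2756]
pred hook_tip [ 0.5741 -0.2608  0.2501]
elbow proj 320.5 -48.9 []
bend proj 320.6 -62.5 []
hook_tip proj 320.7 -24.3 [(0.35, [530.4, 124.3], array([ 0.563, -0.534,  0.043]))]
eye proj 343.3 -109.7 []
1317
```

View pics/w3.png

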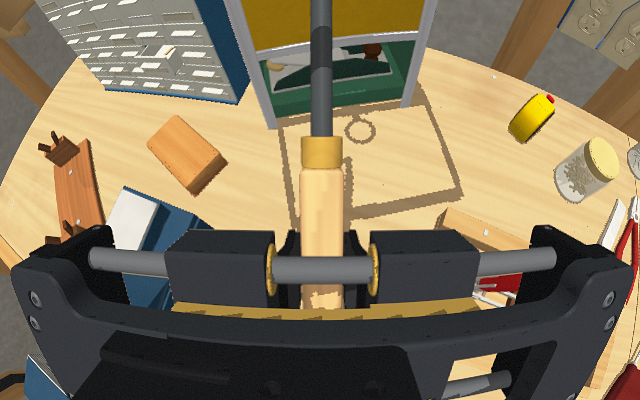

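The wrist view shows the rod straight ahead along column 320, with the sash at (330,20). The hook and eye lie above the frame. The arm has only reached 35° pitch, so I'll let it settle.

carry_out:
  increments:
    - {"translation": [0, 0, 0], "rotation": [0, 0, 0]}
    - {"translation": [0, 0, 0], "rotation": [0, 0, 0]}
    - {"translation": [0, 0, 0], "rotation": [0, 0, 0]}
    - {"translation": [0, 0, 0], "rotation": [0, 0, 0]}

```text
clock: 10.93
position: [0.4367, -0.2295, 0.1694]
tool_rot: [0.949, -0.099, 0.3, 0.003]
wrist_force: [0.2, -0.6, -2.1]
opening: 0.0197
gripper_force: 30.0
```

```bash
python3 e.py 4
```

```text
[ 0.4367 -0.2295  0.1694] [-1.01  0.39  2.24  1.38  0.47 -0.48] 0.0197 [ 0.2 -0.6 -2.1] t 10.9333
pole x [ 0.8   -0.187  0.57 ] y [0.191 0.98  0.054]
pred elbow [ 0.5516 -0.2577  0.277 ]
pred bend [ 0.5753 -0.2623  0.2756]
pred hook_tip [ 0.5739 -0.2606  0.25  ]
elbow proj 320.6 -48.9 []
bend proj 320.7 -62.5 []
hook_tip proj 320.8 -24.3 [(0.42, [77.0, 200.7], array([0.603, 0.131, 0.013]))]
eye proj 343.5 -110.0 []
1314
```

carry_out:
  increments:
    - {"translation": [0, -0.03, 0], "rotation": [-0.03, -0.05, -0.01]}
    - {"translation": [0, -0.06, -0.02], "rotation": [-0.05, -0.1, -0.02]}
    - {"translation": [0, -0.09, -0.03], "rotation": [-0.08, -0.16, -0.03]}
    - {"translation": [0, -0.12, -0.04], "rotation": [-0.1, -0.21, -0.04]}
    - {"translation": [0, -0.12, -0.04], "rotation": [-0.1, -0.21, -0.04]}
    - {"translation": [0, -0.12, -0.04], "rotation": [-0.1, -0.21, -0.04]}
    - {"translation": [0, -0.12, -0.04], "rotation": [-0.1, -0.21, -0.04]}

```text
clock: 11.72
position: [0.4367, -0.244, 0.1642]
tool_rot: [0.918, -0.103, 0.38, 0.036]
wrist_force: [-0.7, 0.4, -2.1]
opening: 0.0197
gripper_force: 30.0
```

```bash
python3 e.py 5|head -5
```

```text
[ 0.4367 -0.244   0.1642] [-1.1   0.51  2.36  1.97  0.64 -1.2 ] 0.0197 [-0.7  0.4 -2.1] t 11.7167
pole x [ 0.69  -0.161  0.706] y [0.216 0.976 0.012]
pred elbow [ 0.5314 -0.2665  0.291 ]
pred bend [ 0.5549 -0.2717  0.2938]
pred hook_tip [ 0.5577 -0.272   0.2684]
```

carry_out:
  increments:
    - {"translation": [0.05, -0.01, 0.09], "rotation": [0, 0, 0]}
    - {"translation": [0.1, -0.02, 0.18], "rotation": [0, 0, 0]}
    - {"translation": [0.15, -0.03, 0.27], "rotation": [0, 0, 0]}
    - {"translation": [0.19, -0.04, 0.35], "rotation": [0, 0, 0]}
    - {"translation": [0.19, -0.04, 0.35], "rotation": [0, 0, 0]}
    - {"translation": [0.19, -0.04, 0.35], "rotation": [0, 0, 0]}

```text
clock: 12.42
position: [0.4596, -0.2485, 0.207]
tool_rot: [0.918, -0.102, 0.381, 0.037]
wrist_force: [-0.2, -0.4, -2.1]
opening: 0.02
gripper_force: 30.0
```

```bash
python3 d.py 6
python3 - <<'E'
import cv2,numpy as np
a=cv2.imread('pics/side6.png')[110:260,270:440]; b=cv2.imread('pics/scene6.png')[80:230,250:420]
cv2.imwrite('pics/v6.png',np.hstack([cv2.resize(i,(390,344),interpolation=2) for i in (a,b)]))
E
```

```text
[ 0.4596 -0.2485  0.207 ] [-1.04  0.37  2.27  1.73  0.56 -0.83] 0.019991265790219908 [-0.2 -0.4 -2.1]
pred elbow [ 0.5542 -0.2705  0.334 ]
pred bend [ 0.5777 -0.2757  0.3369]
pred tip [ 0.5805 -0.2761  0.3114]
side elbow 0.65 [349.2 160.9]
side eye 0.82 [348.1 162.8]
  proj elbow 349.1 159.7
  proj tip 347.8 162.8
  proj eye 347.0 162.7
scene hook_tip 0.4 [272.1 225.2]
scene eye 0.71 [322.3 147.9]
  proj elbow 333.2 155.3
  proj tip 328.7 153.5
  proj eye 324.0 149.0
```

View pics/v6.png

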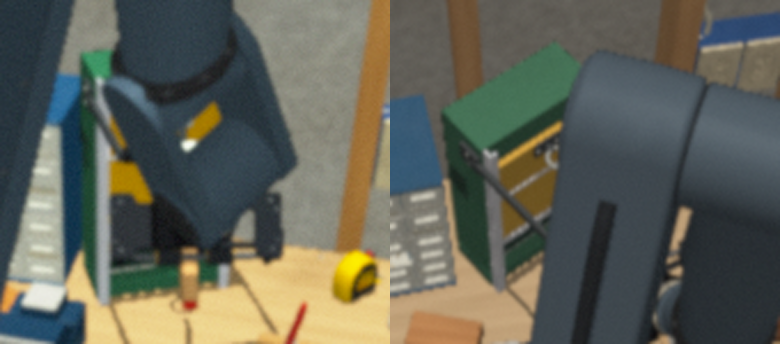

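The side view shows the hand in front of the cabinet with the grip end at (188,300). The scene view shows only the eye's edge at (550,158), and the hook is hidden by the arm. I'll trust the kinematics and watch the wrist force while moving over the eye and inserting.

carry_out:
  increments:
    - {"translation": [0.06, -0.02, 0], "rotation": [0, 0, 0]}
    - {"translation": [0.13, -0.03, 0], "rotation": [0, 0, 0]}
    - {"translation": [0.2, -0.05, 0], "rotation": [0, 0, 0]}
    - {"translation": [0.26, -0.06, 0], "rotation": [0, 0, 0]}
    - {"translation": [0.26, -0.06, 0], "rotation": [0, 0, 0]}
    - {"translation": [0.26, -0.06, 0], "rotation": [0, 0, 0]}

```text
clock: 13.32
position: [0.4912, -0.2556, 0.2062]
tool_rot: [0.918, -0.102, 0.381, 0.036]
wrist_force: [0.2, 0.6, -0.6]
opening: 0.0195
gripper_force: 30.0
```

carry_out:
  increments:
    - {"translation": [0, 0, -0.05], "rotation": [0, 0, 0]}
    - {"translation": [0, 0, -0.1], "rotation": [0, 0, 0]}
    - {"translation": [0, 0, -0.15], "rotation": [0, 0, 0]}
    - {"translation": [0, 0, -0.2], "rotation": [0, 0, 0]}
    - {"translation": [0, 0, -0.2], "rotation": [0, 0, 0]}
    - {"translation": [0, 0, -0.2], "rotation": [0, 0, 0]}

```text
clock: 13.82
position: [0.4902, -0.2555, 0.1818]
tool_rot: [0.918, -0.103, 0.38, 0.036]
wrist_force: [0.6, -0.4, -1.4]
opening: 0.0201
gripper_force: 30.0
```

```bash
python3 d.py 7
```

```text
[ 0.4902 -0.2555  0.1818] [-0.97  0.46  2.22  1.86  0.54 -0.92] 0.020065862785567327 [ 0.6 -0.4 -1.4]
pred elbow [ 0.585  -0.2782  0.3086]
pred bend [ 0.6084 -0.2834  0.3114]
pred tip [ 0.6112 -0.2837  0.2859]
side eye 0.75 [348.3 160.2]
  proj elbow 347.9 163.0
  proj tip 346.7 166.0
  proj eye 347.0 162.7
scene hook_tip 0.2 [324.2 150.8]
scene eye 0.81 [322.7 146.8]
  proj elbow 328.2 152.9
  proj tip 323.9 151.2
  proj eye 324.0 149.0
```

carry_out:
  increments:
    - {"translation": [0, 0, -0.03], "rotation": [0, 0, 0]}
    - {"translation": [0, 0, -0.06], "rotation": [0, 0, 0]}
    - {"translation": [0, 0, -0.06], "rotation": [0, 0, 0]}
    - {"translation": [0, 0, -0.06], "rotation": [0, 0, 0]}

```text
clock: 14.55
position: [0.4904, -0.2557, 0.1746]
tool_rot: [0.918, -0.103, 0.381, 0.036]
wrist_force: [0.3, 0.1, -0.4]
opening: 0.0201
gripper_force: 30.0
```

carry_out:
  increments:
    - {"translation": [0, 0, -0.03], "rotation": [0, 0, 0]}
    - {"translation": [0, 0, -0.07], "rotation": [0, 0, 0]}
    - {"translation": [0, 0, -0.11], "rotation": [0, 0, 0]}
    - {"translation": [0, 0, -0.15], "rotation": [0, 0, 0]}
    - {"translation": [0, 0, -0.2], "rotation": [0, 0, 0]}
    - {"translation": [0, 0, -0.25], "rotation": [0, 0, 0]}
    - {"translation": [0, 0, -0.25], "rotation": [0, 0, 0]}

```text
clock: 15.13
position: [0.4904, -0.2559, 0.144]
tool_rot: [0.918, -0.103, 0.38, 0.036]
wrist_force: [-0.1, -0.3, -1.3]
opening: 0.0197
gripper_force: 30.0
```

```bash
python3 d.py 8
python3 - <<'E'
from h import *
for n in ('scene','side'):
    c=cam(n); q=pts(c); m=(abs(q[:,0]-.611)<.024)&(abs(q[:,1]+.2845)<.03)&(q[:,2]>.18)&(q[:,2]<.34); print(n,m.sum(),np.percentile(q[m],[5,50,95],axis=0).round(3).tolist() if m.sum() else '')
    hsv=cv2.cvtColor(c['image'],cv2.COLOR_RGB2HSV).astype(int)
    k=(hsv[...,0]>18)&(hsv[...,0]<32)&(hsv[...,1]>120); q=pts(c,k); q=q[(abs(q[:,0]-.646)<.012)&(abs(q[:,1]+.285)<.09)]; print('sash z',np.percentile(q[:,2],[1,99]).round(3),len(q))
E
```

```text
[ 0.4904 -0.2559  0.144 ] [-0.97  0.57  2.25  2.07  0.59 -1.16] 0.019651957660881146 [-0.1 -0.3 -1.3]
pred elbow [ 0.5852 -0.2785  0.2707]
pred bend [ 0.6086 -0.2838  0.2735]
pred tip [ 0.6114 -0.2841  0.248 ]
side elbow 0.59 [345.5 175.1]
side eye 0.67 [346.7 173.6]
  proj elbow 347.5 174.6
  proj tip 346.3 177.3
  proj eye 347.0 162.7
scene eye 0.8 [321.4 154.4]
  proj elbow 328.0 160.1
  proj tip 323.8 158.3
  proj eye 324.0 149.0
scene 32 [[0.605, -0.292, 0.263], [0.625, -0.276, 0.268], [0.632, -0.264, 0.273]]
sash z [0.115 0.282] 534
side 0 
sash z [-0.001  0.276] 567
```

The sash follows the hook: its top edge is down about 30 mm and the eye is at about 0.265. I'm continuing to the stop.

carry_out:
  increments:
    - {"translation": [0, 0, -0.05], "rotation": [0, 0, 0]}
    - {"translation": [0, 0, -0.11], "rotation": [0, 0, 0]}
    - {"translation": [0, 0, -0.17], "rotation": [0, 0, 0]}
    - {"translation": [0, 0, -0.23], "rotation": [0, 0, 0]}
    - {"translation": [0, 0, -0.29], "rotation": [0, 0, 0]}
    - {"translation": [0, 0, -0.35], "rotation": [0, 0, 0]}
    - {"translation": [0, 0, -0.41], "rotation": [0, 0, 0]}
    - {"translation": [0, 0, -0.46], "rotation": [0, 0, 0]}
    - {"translation": [0, 0, -0.5], "rotation": [0, 0, 0]}
    - {"translation": [0, 0, -0.5], "rotation": [0, 0, 0]}

```text
clock: 16.47
position: [0.4904, -0.2559, 0.0841]
tool_rot: [0.918, -0.103, 0.38, 0.036]
wrist_force: [-0.3, -0.2, -1.4]
opening: 0.0194
gripper_force: 30.0
```

carry_out:
  increments:
    - {"translation": [0, 0, -0.02], "rotation": [0, 0, 0]}
    - {"translation": [0, 0, -0.03], "rotation": [0, 0, 0]}
    - {"translation": [0, 0, -0.03], "rotation": [0, 0, 0]}

```text
clock: 16.72
position: [0.4907, -0.256, 0.0815]
tool_rot: [0.918, -0.103, 0.381, 0.037]
wrist_force: [0.2, 0.2, 0.1]
opening: 0.0196
gripper_force: 30.0
```

carry_out:
  increments:
    - {"translation": [0, 0, -0.02], "rotation": [0, 0, 0]}
    - {"translation": [0, 0, -0.03], "rotation": [0, 0, 0]}
    - {"translation": [0, 0, -0.03], "rotation": [0, 0, 0]}

```text
clock: 16.97
position: [0.4909, -0.2561, 0.0781]
tool_rot: [0.918, -0.103, 0.381, 0.037]
wrist_force: [-0.5, 0.6, 1.3]
opening: 0.0196
gripper_force: 30.0
```

```bash
python3 d.py 9|head -5
python3 - <<'E'
from h import *
for n in ('scene','side'):
    c=cam(n); q=pts(c); m=(abs(q[:,0]-.611)<.024)&(abs(q[:,1]+.2845)<.03)&(q[:,2]>.18)&(q[:,2]<.34); print(n,m.sum(),np.percentile(q[m],[5,50,95],axis=0).round(3).tolist() if m.sum() else '')
    hsv=cv2.cvtColor(c['image'],cv2.COLOR_RGB2HSV).astype(int)
    k=(hsv[...,0]>18)&(hsv[...,0]<32)&(hsv[...,1]>120); q=pts(c,k); q=q[(abs(q[:,0]-.646)<.012)&(abs(q[:,1]+.285)<.09)]; print('sash z',np.percentile(q[:,2],[1,99]).round(3),len(q))
print(bot.get_state()['wrist_force'])
E
```

```text
[ 0.4909 -0.2561  0.0781] [-0.97  0.78  2.28  2.31  0.72 -1.46] 0.019637261673207954 [-0.5  0.6  1.3]
pred elbow [ 0.5854 -0.2785  0.2051]
pred bend [ 0.6089 -0.2837  0.2079]
pred tip [ 0.6117 -0.284   0.1825]
side elbow 0.64 [344.5 193.5]
scene 57 [[0.592, -0.3, 0.202], [0.611, -0.279, 0.207], [0.632, -0.265, 0.217]]
sash z [0.055 0.221] 574
side 0 
sash z [0.048 0.216] 1022
[1.64096482 0.10979823 2.3360659 ]
```

carry_out:
  increments:
    - {"translation": [0, 0, -0.02], "rotation": [0, 0, 0]}
    - {"translation": [0, 0, -0.04], "rotation": [0, 0, 0]}
    - {"translation": [0, 0, -0.04], "rotation": [0, 0, 0]}
    - {"translation": [0, 0, -0.04], "rotation": [0, 0, 0]}

```text
clock: 17.8
position: [0.4914, -0.2564, 0.0735]
tool_rot: [0.918, -0.102, 0.382, 0.037]
wrist_force: [3.6, -0.8, 4.8]
opening: 0.0196
gripper_force: 30.0
```

At the stop: the force has risen to about 7 N and the sash is down. I'm unhooking upward, then drawing back.

carry_out:
  increments:
    - {"translation": [0, 0, 0.05], "rotation": [0, 0, 0]}
    - {"translation": [0, 0, 0.12], "rotation": [0, 0, 0]}
    - {"translation": [0, 0, 0.2], "rotation": [0, 0, 0]}
    - {"translation": [0, 0, 0.28], "rotation": [0, 0, 0]}
    - {"translation": [0, 0, 0.36], "rotation": [0, 0, 0]}
    - {"translation": [0, 0, 0.44], "rotation": [0, 0, 0]}
    - {"translation": [0, 0, 0.44], "rotation": [0, 0, 0]}
    - {"translation": [0, 0, 0.44], "rotation": [0, 0, 0]}

```text
clock: 18.47
position: [0.4891, -0.2552, 0.1252]
tool_rot: [0.919, -0.103, 0.379, 0.037]
wrist_force: [-0.1, 0.5, -2.4]
opening: 0.0198
gripper_force: 30.0
```

```bash
python3 d.py 10|head -6
python3 - <<'E'
from h import *
for n in ('scene','side'):
    c=cam(n); q=pts(c); m=(abs(q[:,0]-.605)<.035)&(abs(q[:,1]+.2845)<.03)&(q[:,2]>.18)&(q[:,2]<.34); print(n,m.sum(),np.percentile(q[m],[5,50,95],axis=0).round(3).tolist() if m.sum() else '')
    hsv=cv2.cvtColor(c['image'],cv2.COLOR_RGB2HSV).astype(int)
    k=(hsv[...,0]>18)&(hsv[...,0]<32)&(hsv[...,1]>120); q=pts(c,k); q=q[(abs(q[:,0]-.646)<.012)&(abs(q[:,1]+.285)<.09)]; print('sash z',np.percentile(q[:,2],[1,99]).round(3),len(q))
c=cam('wrist'); q=pts(c); s=bot.get_state(); T=R.from_quat(s['tool_rot']).as_matrix(); B=np.c_[T[:,0],-T[:,1],-T[:,2]]
P=(q-s['position'])@B+[.0115,0,-.021]
for a in np.arange(.03,.16,.02):
    m=(P[:,0]>a)&(P[:,0]<a+.02)&(abs(P[:,1])<.02)&(abs(P[:,2])<.03)
    if m.sum()>5: print(round(a,2),m.sum(),np.percentile(P[m,2],[50,90]).round(4),np.median(P[m,1]).round(4))
E
```

```text
[ 0.4891 -0.2552  0.1252] [-0.97  0.63  2.26  2.15  0.62 -1.26] 0.019840214538765784 [-0.1  0.5 -2.4]
pred elbow [ 0.5843 -0.2778  0.2516]
pred bend [ 0.6077 -0.2831  0.2543]
pred tip [ 0.6104 -0.2834  0.2289]
side elbow 0.56 [344.9 182.1]
side eye 0.87 [352.3 187.6]
scene 53 [[0.605, -0.296, 0.201], [0.629, -0.279, 0.209], [0.639, -0.265, 0.251]]
sash z [0.054 0.222] 463
side 25 [[0.576, -0.307, 0.201], [0.617, -0.3, 0.205], [0.639, -0.278, 0.244]]
sash z [0.087 0.216] 715
0.03 1855 [0.0119 0.0128] -0.0002
0.05 2047 [0.0121 0.0132] -0.0006
0.07 1378 [0.0088 0.0124] -0.0002
0.09 1052 [0.0089 0.0102] -0.0007
0.11 1002 [0.0098 0.0111] -0.0003
0.13 350 [0.0103 0.0117] -0.0007
```

The hook is free: tip at 0.229 against the ring top at about 0.208, and the sash is still down. I'm drawing back and up along the entry path.

carry_out:
  increments:
    - {"translation": [-0.12, 0.03, 0.06], "rotation": [0, 0, 0]}
    - {"translation": [-0.24, 0.06, 0.13], "rotation": [0, 0, 0]}
    - {"translation": [-0.36, 0.08, 0.22], "rotation": [0, 0, 0]}
    - {"translation": [-0.44, 0.1, 0.33], "rotation": [0, 0, 0]}
    - {"translation": [-0.44, 0.1, 0.33], "rotation": [0, 0, 0]}
    - {"translation": [-0.44, 0.1, 0.33], "rotation": [0, 0, 0]}

```text
clock: 19.52
position: [0.4377, -0.2445, 0.1659]
tool_rot: [0.918, -0.103, 0.381, 0.037]
wrist_force: [-0.8, -0.3, -1.9]
opening: 0.0198
gripper_force: 30.0
```

```bash
cat > f.py <<'E'
from h import *
import sys
yaw,tx,ty,tz=map(float,sys.argv[1:])
s=bot.get_state();r=R.from_quat(s['tool_rot']);c,n=np.cos(np.radians(yaw)),np.sin(np.radians(yaw))
t=R.from_matrix(np.c_[[c,n,0],[n,-c,0],[0,0,-1]])
print(s['position'].round(4),((np.array([tx,ty,tz])-s['position'])/.12).round(3),((t*r.inv()).as_rotvec()/np.radians(45)).round(3),s['joint_pos'].round(2),s['clock'])
E
python3 f.py -13 .40 -.23 .205
```

```text
[ 0.4377 -0.2445  0.1659] [-0.314  0.12   0.326] [ 0.21   0.978 -0.004] [-1.1   0.5   2.36  1.97  0.64 -1.19] 19.5167
```

carry_out:
  increments:
    - {"translation": [0, 0, 0], "rotation": [0.02, 0.1, 0]}
    - {"translation": [0, 0.01, 0], "rotation": [0.04, 0.2, 0]}
    - {"translation": [-0.02, 0.02, 0], "rotation": [0.07, 0.3, 0]}
    - {"translation": [-0.05, 0.03, 0], "rotation": [0.09, 0.4, 0]}
    - {"translation": [-0.08, 0.05, 0.02], "rotation": [0.11, 0.5, 0]}
    - {"translation": [-0.12, 0.06, 0.05], "rotation": [0.13, 0.6, 0]}
    - {"translation": [-0.17, 0.08, 0.1], "rotation": [0.15, 0.7, 0]}
    - {"translation": [-0.22, 0.1, 0.17], "rotation": [0.17, 0.8, 0]}
    - {"translation": [-0.27, 0.12, 0.24], "rotation": [0.19, 0.9, 0]}
    - {"translation": [-0.31, 0.12, 0.32], "rotation": [0.21, 0.98, 0]}
    - {"translation": [-0.31, 0.12, 0.32], "rotation": [0.21, 0.98, 0]}
    - {"translation": [-0.31, 0.12, 0.32], "rotation": [0.21, 0.98, 0]}

```text
clock: 20.52
position: [0.3996, -0.2294, 0.2049]
tool_rot: [0.994, -0.111, 0.016, -0.003]
wrist_force: [0.2, 0.8, -2.6]
opening: 0.0197
gripper_force: 30.0
```

```bash
python3 f.py -13 .40 -.23 .205
```

```text
[ 0.3996 -0.2294  0.2049] [ 0.003 -0.005  0.001] [-0.002  0.04  -0.005] [-0.78  0.32  1.87  0.03  0.93  1.  ] 20.5167
```

carry_out:
  increments:
    - {"translation": [0, 0.2, 0], "rotation": [0, 0.02, 0]}
    - {"translation": [0, 0.45, 0], "rotation": [0, 0.04, 0]}
    - {"translation": [0, 0.72, 0], "rotation": [0, 0.04, 0]}
    - {"translation": [0, 1, 0], "rotation": [0, 0.04, 0]}

```text
clock: 20.85
position: [0.401, -0.1074, 0.2029]
tool_rot: [0.994, -0.11, 0.002, -0.003]
wrist_force: [0.4, 0.4, -2.6]
opening: 0.0194
gripper_force: 30.0
```

carry_out:
  increments:
    - {"translation": [0, 0.25, 0], "rotation": [0, 0, 0]}
    - {"translation": [0, 0.5, 0], "rotation": [0, 0, 0]}
    - {"translation": [0, 0.75, 0], "rotation": [0, 0, 0]}
    - {"translation": [0, 1, 0], "rotation": [0, 0, 0]}

```text
clock: 21.18
position: [0.4001, 0.0131, 0.2031]
tool_rot: [0.994, -0.11, 0.001, -0.003]
wrist_force: [0.7, -0.0, -2.1]
opening: 0.0196
gripper_force: 30.0
```

carry_out:
  increments:
    - {"translation": [0, 0.25, 0], "rotation": [0, 0, 0]}
    - {"translation": [0, 0.5, 0], "rotation": [0, 0, 0.1]}
    - {"translation": [0, 0.75, 0], "rotation": [0, 0, 0.24]}
    - {"translation": [0, 0.95, 0], "rotation": [0, 0, 0.38]}
    - {"translation": [0, 1, 0], "rotation": [0, 0, 0.52]}
    - {"translation": [0, 1, 0], "rotation": [0, 0, 0.66]}
    - {"translation": [0, 1, 0], "rotation": [0, 0, 0.75]}
    - {"translation": [0, 1, 0], "rotation": [0, 0, 0.75]}

```text
clock: 21.85
position: [0.3999, 0.1319, 0.203]
tool_rot: [0.983, 0.185, 0.001, -0.003]
wrist_force: [0.1, -0.2, -2.1]
opening: 0.0197
gripper_force: 30.0
```

carry_out:
  increments:
    - {"translation": [0.2, 0, 0], "rotation": [0, 0, 0]}
    - {"translation": [0.45, 0, 0], "rotation": [0, 0, 0]}
    - {"translation": [0.75, 0, 0], "rotation": [0, 0, 0]}
    - {"translation": [0.95, 0, 0], "rotation": [0, 0, 0]}
    - {"translation": [1, 0, 0], "rotation": [0, 0, 0]}
    - {"translation": [1, 0, 0], "rotation": [0, 0, 0]}

```text
clock: 22.35
position: [0.5223, 0.1308, 0.2029]
tool_rot: [0.983, 0.182, 0.002, -0.003]
wrist_force: [-0.4, 1.1, -1.9]
opening: 0.0196
gripper_force: 30.0
```

```bash
python3 f.py 20.9 .5855 .1298 .160
python3 - <<'E'
from h import *
s=bot.get_state(); T=R.from_quat(s['tool_rot']).as_matrix(); B=np.c_[T[:,0],-T[:,1],-T[:,2]]
for n in ('wrist','side','scene'):
    c=cam(n); P=(pts(c)-s['position'])@B+[.0115,0,-.021]; print(n)
    for a in np.arange(.03,.2,.02):
        m=(P[:,0]>a)&(P[:,0]<a+.02)&(abs(P[:,1])<.025)&(abs(P[:,2])<.03)
        if m.sum()>5: print(round(a,2),m.sum(),np.percentile(P[m,2],[50,90]).round(4),np.median(P[m,1]).round(4))
    hsv=cv2.cvtColor(c['image'],cv2.COLOR_RGB2HSV).astype(int)
    k=(hsv[...,0]>18)&(hsv[...,0]<32)&(hsv[...,1]>120); q=pts(c,k); q=q[(abs(q[:,0]-.646)<.012)&(abs(q[:,1]+.285)<.09)]
    if n!='wrist': print('sash z',np.percentile(q[:,2],[1,99]).round(3),len(q))
E
```

```text
[0.5223 0.1308 0.2029] [ 0.527 -0.008 -0.358] [-0.008  0.004 -0.002] [0.03 0.44 1.67 0.01 1.03 1.23] 22.35
wrist
0.03 1880 [0.0127 0.0136] -0.0004
0.05 2036 [0.0127 0.0139] -0.0007
0.07 1326 [0.0094 0.0131] -0.0005
0.09 1054 [0.0096 0.0109] -0.0009
0.11 995 [0.0104 0.0117] -0.0005
0.13 289 [0.011  0.0122] -0.0005
side
0.03 7 [0.0069 0.0083] -0.0033
0.19 11 [0.014  0.0203] 0.0225
sash z [0.043 0.217] 2069
scene
0.11 22 [0.0078 0.0114] 0.0042
0.13 24 [0.0087 0.0125] 0.0039
0.15 22 [0.0086 0.0107] 0.004
0.17 24 [-0.0147  0.0045] 0.0049
sash z [0.062 0.221] 557
```

carry_out:
  increments:
    - {"translation": [0.15, 0, 0], "rotation": [-0.01, 0.02, 0]}
    - {"translation": [0.3, -0.01, -0.05], "rotation": [-0.024, 0.045, 0]}
    - {"translation": [0.45, -0.01, -0.15], "rotation": [-0.024, 0.045, 0]}
    - {"translation": [0.53, -0.01, -0.36], "rotation": [-0.024, 0.045, 0]}
    - {"translation": [0.53, -0.01, -0.36], "rotation": [-0.024, 0.045, 0]}
    - {"translation": [0.53, -0.01, -0.36], "rotation": [-0.024, 0.045, 0]}
    - {"translation": [0.53, -0.01, -0.36], "rotation": [-0.024, 0.045, 0]}

```text
clock: 23.08
position: [0.5824, 0.1296, 0.1609]
tool_rot: [0.983, 0.183, -0.018, 0.003]
wrist_force: [0.2, -0.2, -1.2]
opening: 0.0196
gripper_force: 30.0
```

```bash
python3 f.py 20.9 .5855 .1298 .040
python3 - <<'E'
from h import *
o=np.array([.5734,.1245,.06]);B=R.from_euler('z',20.9,degrees=True).as_matrix()
for n in ('scene','side','wrist'):
    c=cam(n); P=(pts(c)-o)@B; print(n)
    for a in np.arange(.03,.2,.02):
        m=(P[:,0]>a)&(P[:,0]<a+.02)&(abs(P[:,1])<.02)&(P[:,2]>.08)&(P[:,2]<.16)
        if m.sum()>5: print(round(a,2),m.sum(),np.percentile(P[m,2],[50,90]).round(4),np.median(P[m,1]).round(4))
E
```

```text
[0.5824 0.1296 0.1609] [ 0.026  0.002 -1.007] [ 0.017 -0.043 -0.005] [ 0.04  0.58  1.54 -0.01  1.06  1.25] 23.0833
scene
0.17 9 [0.1145 0.1248] 0.0064
side
0.03 9 [0.1294 0.1304] -0.0047
wrist
0.03 1856 [0.1346 0.1354] 0.0009
0.05 2046 [0.1341 0.1352] 0.0007
0.07 1363 [0.1301 0.134 ] 0.001
0.09 1049 [0.1296 0.1307] 0.0006
0.11 1004 [0.1297 0.131 ] 0.0011
0.13 320 [0.1298 0.1311] 0.0007
```

The pole is now level, with less than 1 mm lateral error. I'm lowering it into the saddles.

carry_out:
  increments:
    - {"translation": [0.02, 0, -0.2], "rotation": [0, 0, 0]}
    - {"translation": [0.02, 0, -0.4], "rotation": [0, 0, 0]}
    - {"translation": [0.02, 0, -0.55], "rotation": [0, 0, 0]}
    - {"translation": [0.02, 0, -0.65], "rotation": [0, 0, 0]}
    - {"translation": [0.02, 0, -0.75], "rotation": [0, 0, 0]}
    - {"translation": [0.02, 0, -0.85], "rotation": [0, 0, 0]}
    - {"translation": [0.02, 0, -0.92], "rotation": [0, 0, 0]}
    - {"translation": [0.02, 0, -0.98], "rotation": [0, 0, 0]}
    - {"translation": [0.02, 0, -0.98], "rotation": [0, 0, 0]}
    - {"translation": [0.02, 0, -0.98], "rotation": [0, 0, 0]}

```text
clock: 24.07
position: [0.5865, 0.1294, 0.0429]
tool_rot: [0.983, 0.183, -0.017, 0.004]
wrist_force: [0.2, -0.6, -1.8]
opening: 0.0197
gripper_force: 30.0
```

carry_out:
  increments:
    - {"translation": [0, 0, -0.01], "rotation": [0, 0, 0]}
    - {"translation": [0, 0, -0.02], "rotation": [0, 0, 0]}
    - {"translation": [0, 0, -0.02], "rotation": [0, 0, 0]}

```text
clock: 24.32
position: [0.5868, 0.1294, 0.041]
tool_rot: [0.983, 0.183, -0.016, 0.004]
wrist_force: [-0.1, 0.2, -1.3]
opening: 0.0193
gripper_force: 30.0
```

carry_out:
  increments:
    - {"translation": [0, 0, 0], "rotation": [0, 0, 0]}
    - {"translation": [0, 0, 0], "rotation": [0, 0, 0]}
    - {"translation": [0, 0, 0], "rotation": [0, 0, 0]}
    - {"translation": [0, 0, 0], "rotation": [0, 0, 0]}
    - {"translation": [0, 0, 0], "rotation": [0, 0, 0]}
    - {"translation": [0, 0, 0], "rotation": [0, 0, 0]}
    - {"translation": [0, 0, 0], "rotation": [0, 0, 0]}
    - {"translation": [0, 0, 0], "rotation": [0, 0, 0]}
    - {"translation": [0, 0, 0], "rotation": [0, 0, 0]}
    - {"translation": [0, 0, 0], "rotation": [0, 0, 0]}
  fingers: 70

```text
clock: 25.15
position: [0.5865, 0.1294, 0.0406]
tool_rot: [0.983, 0.183, -0.017, 0.004]
wrist_force: [-0.0, -0.3, 0.6]
opening: 0.069
gripper_force: 0.0
```

carry_out:
  increments:
    - {"translation": [0, 0, 0.1], "rotation": [0, 0, 0]}
    - {"translation": [0, 0, 0.3], "rotation": [0, 0, 0]}
    - {"translation": [0, 0, 0.55], "rotation": [0, 0, 0]}
    - {"translation": [0, 0, 0.8], "rotation": [0, 0, 0]}
    - {"translation": [0, 0, 1], "rotation": [0, 0, 0]}
    - {"translation": [0, 0, 1], "rotation": [0, 0, 0]}

```text
clock: 25.65
position: [0.5903, 0.1297, 0.1671]
tool_rot: [0.983, 0.183, -0.011, 0.005]
wrist_force: [1.0, -0.7, 1.0]
opening: 0.0702
gripper_force: 0.0
```

carry_out:
  increments:
    - {"translation": [0, 0, 0.3], "rotation": [0, 0, 0]}
    - {"translation": [0, 0, 0.6], "rotation": [0, 0, 0]}
    - {"translation": [0, 0, 0.75], "rotation": [0, 0, 0]}
    - {"translation": [0, 0, 0.75], "rotation": [0, 0, 0]}
    - {"translation": [0, 0, 0.75], "rotation": [0, 0, 0]}

```text
clock: 26.07
position: [0.5867, 0.1294, 0.2519]
tool_rot: [0.983, 0.183, -0.016, 0.004]
wrist_force: [0.9, -0.6, -0.9]
opening: 0.0698
gripper_force: 0.0
```

```bash
python3 c.py
python3 - <<'E'
from h import *
for n in ('scene','side'):
    c=cam(n); hsv=cv2.cvtColor(c['image'],cv2.COLOR_RGB2HSV).astype(int)
    k=(hsv[...,0]>18)&(hsv[...,0]<32)&(hsv[...,1]>120); q=pts(c,k); q=q[(abs(q[:,0]-.646)<.012)&(abs(q[:,1]+.285)<.09)]
    print('sash z',np.percentile(q[:,2],[1,99]).round(3),len(q))
    q=pts(c); m=(abs(q[:,0]-.611)<.022)&(abs(q[:,1]+.2845)<.025)&(q[:,2]>.18)&(q[:,2]<.34); print('eye',np.percentile(q[m],[5,50,95],axis=0).round(3).tolist())
    for t in ['tape_measure','sanding_block','nail_jar','adjustable_wrench','block_plane']:
        for r in bot.pinpoint(t,n)[:1]: print(t,round(r['confidence'],2),at(c,r['location']))
E
```

```text
[0.65687946 0.15594653 0.41326221] [-0.26599457 -0.10462686 -0.95827977]
hook_pole 0.79 [320. 186.] [0.579 0.127 0.072]
elbow 0.69 [320.  38.] [0.735 0.188 0.067]
hook_tip 0.83 [321.  43.] [0.73  0.184 0.066]
-0.055 98 [-0.0139 -0.0056  0.0029] 0.0698
-0.045 248 [-0.0269 -0.0055  0.0201] 0.0713
-0.035 182 [-0.0267 -0.0055  0.0171] 0.071
-0.025 138 [-0.0148 -0.0055  0.0038] 0.0713
-0.015 140 [-0.0147 -0.0055  0.0038] 0.0714
-0.005 139 [-0.0146 -0.0054  0.0038] 0.0712
0.005 149 [-0.0145 -0.0054  0.0037] 0.0714
0.015 145 [-0.0144 -0.0054  0.0037] 0.0713
0.025 150 [-0.0143 -0.0048  0.0048] 0.0713
0.035 160 [-0.0143 -0.0048  0.0048] 0.0713
0.045 162 [-0.0142 -0.0047  0.0048] 0.0712
0.055 162 [-0.0141 -0.0047  0.0047] 0.0713
0.065 148 [-0.0131 -0.0047  0.0037] 0.0702
0.075 128 [-0.0119 -0.0041  0.0037] 0.0695
0.085 69 [-0.0085 -0.0041  0.0003] 0.066
[0.58539702 0.12928972 0.24880382]
sash z [0.059 0.22 ] 589
eye [[0.594, -0.3, 0.203], [0.61, -0.286, 0.207], [0.629, -0.265, 0.212]]
tape_measure 0.65 [ 0.559 -0.541  0.048]
nail_jar 0.88 [ 0.469 -0.568  0.033]
adjustable_wrench 0.78 [ 0.337 -0.205  0.001]
sash z [-0.001  0.217] 2061
eye [[0.594, -0.302, 0.2], [0.612, -0.284, 0.204], [0.63, -0.268, 0.207]]
tape_measure 0.8 [ 0.557 -0.55   0.01 ]
sanding_block 0.5 [ 0.408 -0.036  0.161]
nail_jar 0.65 [ 0.449 -0.594  0.02 ]
adjustable_wrench 0.63 [ 0.011 -0.09   0.325]
```

View pics/wrist1.png

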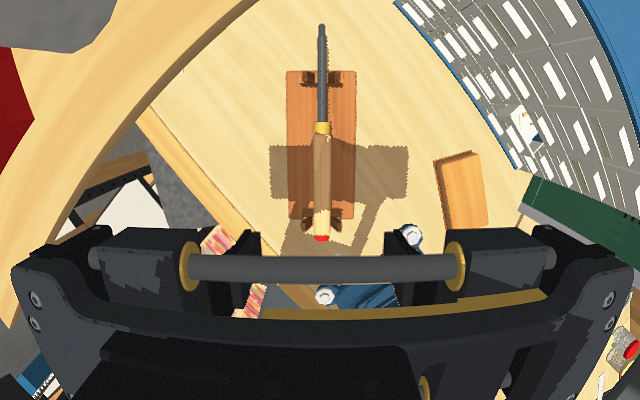

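The picture shows the pole in both saddles, with the hook at (322,30) and the cap at (322,238), and the fingers clear of it. The pole's height matches its original, and the sash is at its stop. I'm handing in.

```bash
python3 -c "
from rig import bot
print(bot.finish_job())"
```

```text
the job is handed in; nothing more can be done
None
```

I hooked the eye and drew the sash down to its stop, then unhooked and laid the pole back in both saddles of the cradle. The job is handed in, but no verdict was returned.

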